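# Index the fitting under the press and hold it pressed

## Task

Turn the six-station table by its hexagonal knob until the ridged brass hose barb (the tall fitting; the other two are low nuts) sits under the press, with every part still in its nest. Then push the press cap down 12 mm, until the dark ring on its stem reaches the top of the guide sleeve, so that the sprung pad bears on the barb. Finish while still holding the cap down there, and leave the filter, the spanner and the multitool lying where they are.

Things in the scene. Friction and masses are not known exactly. Their poses are not given: they have to be found in the camera images.
- fixture: Fixed bench fixture: round dark steel foot (196 mm across) with the six-station table; a column on its +x side (110 to 138 mm from the table's axis) bears an arm 34 mm wide over the table, with the press in a guide sleeve 36 mm across; arm and sleeve tops 115 mm above the bench. Origin: table's axis, bench height; +x points to the press axis, 70 mm away. Place and yaw vary.
- index_table (a joint): Turn of the table (disc 188 mm, top 40 mm above bench), rad, anticlockwise from above, 0 at start, 6 rad either way. Six nests (rings 31 mm inside, 40 outside, 7 high) 70 mm from its axis. Sprung detents every 60 deg (0.25 N m to leave one) pull it into the nearest when let go. Start: empty nest under the press; fittings in the nests at +60, -60, +120 deg (fixture frame, +x = 0), any order.
- knob_grip (a point): Grip point of the black hexagonal knob, on the table's axis, 130 mm above the bench. The knob is 30 mm across flats, 109 to 145 mm above the bench, on a 20 mm stem. At each detent the flats' normals point 0, 60 and 120 degrees from the fixture's +x: gripped across the flats at 60 or 120 degrees, the fingers keep clear of the press.
- plunger (a joint): Downward travel of the press plunger, m: 0 at rest, 0.018 at its stop, 0.012 wanted. A spring returns it: about 4 N to start, plus 0.4 N/mm (9 N at 12 mm), and the pad's force on top of that, in all about 14 N at 12 mm on the barb.
- cap_top (a point): Centre of the flat top of the plunger's round black cap (40 mm across, 15 mm high); at rest 150 mm above the bench, 70 mm from the table's axis; moves with the plunger. Below it is a 16 mm steel stem with a dark ring, whose lower edge stands 12 mm above the guide sleeve at rest.
- pad: Sprung rubber pad (22 mm across) under the plunger, carried by it. It meets the barb after about 6 mm of plunger travel and then yields: about 2.5 N at touch plus 0.5 N/mm. Its origin lies on the press axis at bench height at rest; its face is 77 mm above its origin.
- press_axis (a point): Fixed point on the press axis at the height of the nest floor, 40 mm above the bench: the place where the barb has to stand.
- brass_barb: Brass hose barb with rounded ridges stacked round it, 21 mm across, 31 mm high, the only tall one of the three fittings, standing loose in a nest. Origin: centre of its underside; z up.
- union_nut_a: Low pale union nut with a hole in it, 26 x 27 mm, 14 mm high, loose in one nest. Origin: centre of its underside.
- union_nut_b: The other union nut, the same: low and pale, with a hole in it, 26 x 27 mm, 14 mm high, loose in another nest. Origin: centre of its underside.
- vent_filter_0: White round vent filter, 60 mm across, 25 mm high, loose on the bench; bystander. Origin: centre of its underside.
- spanner_13: Combination spanner 159 mm long lying loose on the bench; bystander. Origin: centre of its underside.
- multitool: Folded dark multitool, 28 x 92 x 16 mm, loose on the bench; bystander. Origin: centre of its underside.

How it is judged:
On the way:
1. the table is indexed: the barb stands still under the press, the press not yet pushed (horizontal distance between brass_barb and press_axis below 0.01 m and velocity of joint index_table between -0.15 and 0.15 rad/s and value of joint plunger below 0.003 m and height (world z) of brass_barb below 0.046 m), for 0.3 s.
At the end, for the whole second after the job is handed in: The barb stands upright in its nest under the press (within 10 mm of the press axis), the table at rest; the robot still holds the cap down at 12 mm of travel (9 to 15 mm) with the pad bearing on the barb with 2 to 12 N, through the last second. The two nuts are still in their nests (horizontal distance between brass_barb and press_axis below 0.01 m and velocity of joint index_table between -0.15 and 0.15 rad/s and height (world z) of brass_barb between 0.034 and 0.046 m and angle between brass_barb's own z axis and vertical below 0.2 rad and value of joint plunger between 0.009 and 0.015 m and contact force between pad and brass_barb between 2 and 12 N and contact force between any of the fingers, the arm and fixture above 4 N and height (world z) of union_nut_a between 0.034 and 0.046 m and height (world z) of union_nut_b between 0.034 and 0.046 m); the arm keeps its last pose, push and grip.
It fails at once if a fitting is lifted out of its nest (height (world z) of any of brass_barb, union_nut_a, union_nut_b above 0.055 m).
It fails at once if the filter, the spanner or the multitool is moved by more than 30 mm (distance of any of vent_filter_0, spanner_13, multitool from where it was at the start of the episode above 0.03 m).
It also fails if it takes over 54 s, if anything falls off the work surface, if the arm or the gripper's body presses on something with over 40 N, if the wrist force passes 120 N, or if a joint passes its speed limit or range.

## Robot

A 6-joint arm with a two-finger parallel gripper is mounted at the origin on a cart in front of the work surface, level with it; the furniture and walls round the work are solid. World frame = base frame: x ahead of the robot, y to its left, z up, the work surface at z = 0. Lengths are in m, angles in rad, forces in N, time in s.
With the tool pointing down it reaches from about 0.4 to 0.825 m from the base axis. Payload 7 kg.
Tool frame: the origin (TCP) lies between the finger pads; the fingertips stand 11 mm ahead of it and the grasp point (between the pads) lies 8 mm behind it (nose_length is the distance from the TCP to the fingertips, in m); z points along the fingers, y is the line along which they close (so a half turn about z gives the same grasp; the last joint's range is limited). The gripper opens to 88 mm and grips with 3 to 60 N. Pads are 19 mm wide; open, the fingers measure 130 mm over their backs; the gripper's body (78 mm by 193 mm) begins 47 mm behind the grasp point.
Start: joints at [1.561, 0.359, 0.012, 0, -1.224, -0.288], TCP at [0.198, 0.645, 0.238] pointing down, gripper open.
Joint ranges: [-3.07, 3.07], [-1.43, 2.12], [-1.02, 1.25], [-3.03, 1.67], [-3.05, -0], [-3.03, 3.03]. Speed limits (rad/s): [2.39, 2.39, 3.01, 3.14, 3.14, 3.14].

## Interface

Orientations are given as [roll, pitch, yaw] about the fixed x, y, z axes, in that order (R = Rz(yaw) Ry(pitch) Rx(roll)).
In Python, from bench import * gives the robot as it stands. The module is installed in compiled form; this text tells all that it offers. Calls block until the motion is done:
- reach(position, orientation): joint-space move of the TCP to a pose.
- move_linear(position, feed=0.15, attitude=None, max_force=None): straight line of the TCP; attitude=None keeps the orientation; feed is the mean speed in m/s. With max_force (N) it stops when the force on the tool has changed by that much, and returns True; else False.
- movej(angles): joint-space move.
- move_gripper(opening, squeeze=None): finger opening in m; squeeze is the grip in N (None keeps the last); returns when the fingers have stopped.
- pause(seconds).
- inverse_kinematics(position, orientation): joint angles nearest the present ones, or None.
- read_state(): the state.
- camera(name): name is "scene" or "top" or "wrist"; returns the picture (384x512x3 uint8, blue, green, red); there is no depth.
- get_calibration(name): a dict with "K" (3x3 intrinsics, pixels), "k1" (the pictures are not rectified: a ray, as slopes to the right and down, at radius r is drawn at 1 + k1 r^2 times it, then the intrinsics apply), "T" (4x4, takes a point from camera to world coordinates). Camera axes: x right, y up, looking along -z (the intrinsics and any distortion apply to the point x, -y, -z); pixel columns grow to the right and rows downward; lengths in m; the calibration is good to about 2 mm. A picture is of the moment at which its call begins: read the wrist's pose just before it. get_calibration takes no time and is no camera call; for the wrist camera it gives the pose at the moment of the call.
A pose or a line that the arm cannot do raises IKError and nothing moves.
- job_done(): hands the job in; it is judged then, once.
The state is a dict: "clock": time; "qpos": joint angles; "qvel": joint speeds; "joint_efforts": joint torques, N m; "ee_pos": TCP position; "eef_rot": TCP orientation; "wrist_force": force on the tool from outside, world axes, zero at the start; "ft_torque": the same for the moment, N m; "finger_gap": finger opening in m; "grasp_force": force on a finger pad.
Only numpy, scipy, OpenCV 4.12 (cv2) and the standard library are available. Lean on these libraries where they do the work, as an engineer would, in place of code of your own. Each camera call takes 0.05 s, during which the arm holds its last target. There are 200 camera calls.

## Working session

There is one attempt and no reset: what is moved stays moved. The work goes in short steps, each a Python script; the robot and the scene stay as the last script left them, time stands still between calls to the robot, and variables do not carry over. Pictures are saved under pics/ and viewed, at most 10 in all, crops included, and the job is handed in when it is done.

```bash
mkdir -p pics
cat > h.py <<'E'
from bench import *
import numpy as np, cv2
def ray(cal,u,v):
    K=np.array(cal["K"]);T=np.array(cal["T"])
    d=np.array([(u-K[0,2])/K[0,0],(v-K[1,2])/K[1,1]]);s=d.copy()
    for _ in range(30): s=d/(1+cal["k1"]*(s@s))
    return T[:3,3],T[:3,:3]@np.array([s[0],-s[1],-1])
def onz(cal,u,v,z):
    o,d=ray(cal,u,v); return o+d*(z-o[2])/d[2]
def proj(cal,p):
    K=np.array(cal["K"]);T=np.array(cal["T"]);c=T[:3,:3].T@(np.array(p)-T[:3,3])
    s=np.array([c[0],-c[1]])/-c[2]; s=s*(1+cal["k1"]*(s@s)); return K[0,0]*s[0]+K[0,2],K[1,1]*s[1]+K[1,2]
E
python3 - <<'E'
from h import *
for n in("scene","top"):
    cv2.imwrite(f"pics/{n}0.png",cv2.resize(camera(n),(800,600)) ); c=get_calibration(n); print(n,c)
print(read_state())
E
```

```text
scene {'K': array([[395.33739578,   0.        , 257.44776991],
       [  0.        , 395.33739578, 194.6753424 ],
       [  0.        ,   0.        ,   1.        ]]), 'k1': -0.01656080832938435, 'T': array([[-0.8685357 ,  0.33205583, -0.36794656,  0.20402966],
       [-0.4954727 , -0.60021396,  0.62789332,  0.55479089],
       [-0.01235102,  0.72765523,  0.68583184,  0.72556246],
       [ 0.        ,  0.        ,  0.        ,  1.        ]])}
top {'K': array([[412.80966729,   0.        , 260.3074575 ],
       [  0.        , 412.80966729, 195.06745511],
       [  0.        ,   0.        ,   1.        ]]), 'k1': 0.021445641915252528, 'T': array([[ 0.01533437,  0.99548558, -0.09366602,  0.42285579],
       [-0.99987918,  0.0150283 , -0.0039722 , -0.00332441],
       [-0.00254662,  0.09371562,  0.99559575,  1.13738065],
       [ 0.        ,  0.        ,  0.        ,  1.        ]])}
{'clock': 0.1, 'qpos': array([ 1.56109935e+00,  3.59301610e-01,  1.11573111e-02, -3.37808409e-04,
       -1.22407622e+00, -2.88095681e-01]), 'qvel': array([-0.00101862, -0.00067441,  0.00134487,  0.00253452,  0.00033454,
       -0.00057365]), 'joint_efforts': array([-1.90631086e-03, -5.84163952e+01,  2.93749523e+01,  7.01541200e+00,
        1.01791124e-02, -4.98076213e-05]), 'ee_pos': array([0.19794605, 0.64488838, 0.23672288]), 'eef_rot': array([ 3.14013692e+00, -1.00200406e-04, -2.97907605e-01]), 'wrist_force': array([0.18345966, 0.41829358, 0.02472692]), 'ft_torque': array([-0.01408718, -0.00937801, -0.01981104]), 'grasp_force': 0.0, 'finger_gap': 0.08763246613095899}
```

View pics/top0.png

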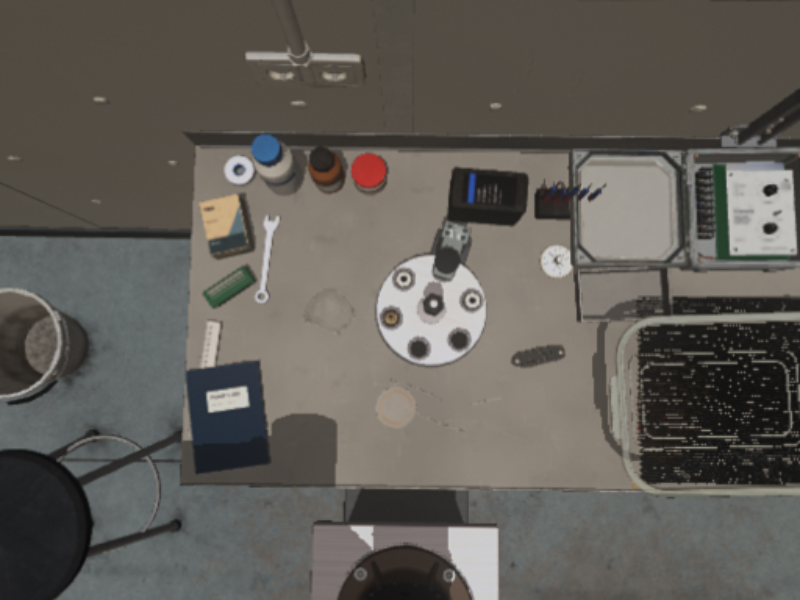

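View pics/scene0.png

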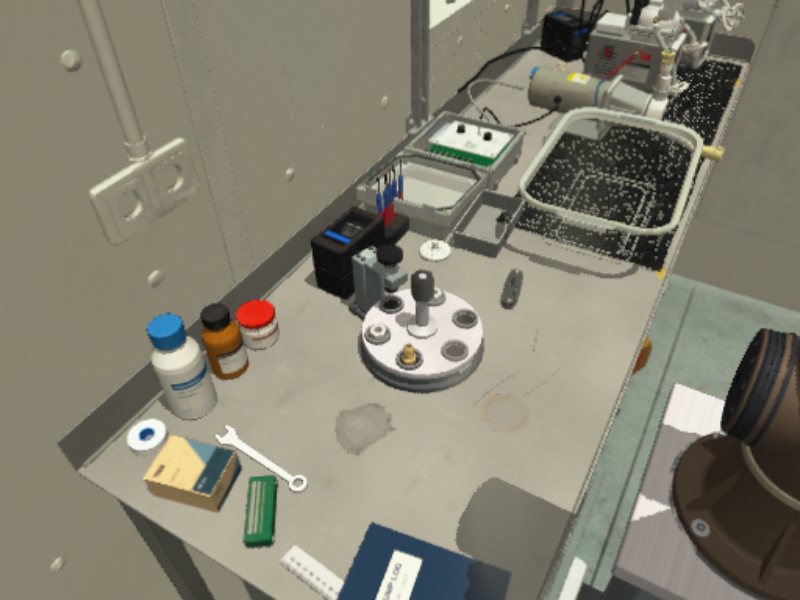

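Run:
```python
from h import *
im=camera("top");c=get_calibration("top")
cv2.imwrite("pics/crop1.png",cv2.resize(im[125:245,225:325],(600,720)[::1],interpolation=cv2.INTER_CUBIC)[:600])
g=im.max(2)
w=((im.min(2)>150)*255).astype(np.uint8);w[:150]=0;w[245:]=0;w[:,:230]=0;w[:,320:]=0
cs,_=cv2.findContours(w,cv2.RETR_EXTERNAL,cv2.CHAIN_APPROX_NONE);k=max(cs,key=cv2.contourArea)
hull=cv2.convexHull(k);e=cv2.fitEllipse(hull);print("disc",e,onz(c,*e[0],.04))
d=((g<70)*255).astype(np.uint8);d[:150]=0;d[245:]=0;d[:,:230]=0;d[:,320:]=0
n,_,st,ce=cv2.connectedComponentsWithStats(d)
for i in range(1,n):
    if st[i][4]>20: print(st[i],ce[i],onz(c,*ce[i],.15),onz(c,*ce[i],.145))
```

```text
disc ((275.6758117675781, 198.14231872558594), (69.44002532958984, 69.81143188476562), 100.05294799804688) [ 0.51847803 -0.04006876  0.04      ]
[278 150  17  25 242] [284.95041322 164.42975207] [ 0.59106439 -0.05783592  0.15      ] [ 0.59191618 -0.05811196  0.145     ]
[271 188  12  14  80] [276.5375 194.9125] [ 0.51671128 -0.03836274  0.15      ] [ 0.51718656 -0.03854017  0.145     ]
[289 213  10  10  78] [293.6025641  217.43589744] [ 0.4632755  -0.07975043  0.15      ] [ 0.46348018 -0.08013744  0.145     ]
[263 219  10   9  74] [267.51351351 222.81081081] [ 0.44950078 -0.01760379  0.15      ] [ 0.4496357 -0.0176761  0.145    ]
```

View pics/crop1.png

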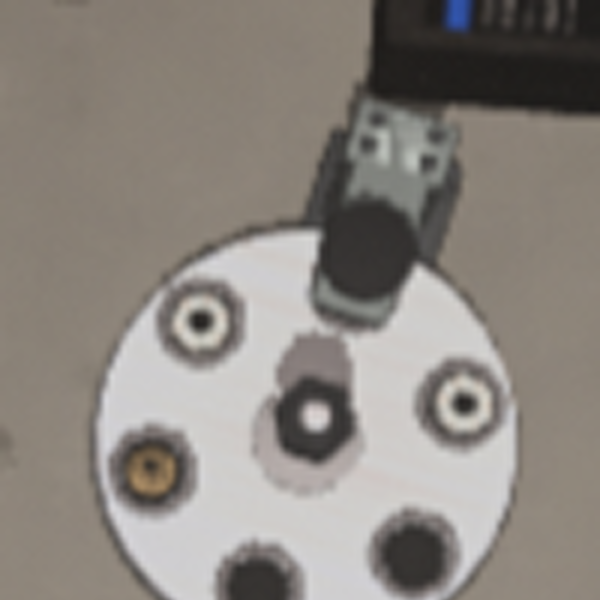

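Run:
```python
from h import *
c=get_calibration("top")
C=onz(c,275.68,198.14,.04)[:2]
f=lambda u,v,z:onz(c,225+u/6-.4,125+v/6-.4,z)[:2]
kn=f(316,420,.145);cap=f(368,250,.15);print("C",C,"knob",kn,"cap",cap,np.linalg.norm(cap-kn))
print("yaw cap",np.degrees(np.arctan2(*(cap-kn)[::-1])))
for p,a,z in((onz(c,293.6,217.4,.043),-120,0),(onz(c,267.5,222.8,.043),180,0),(f(201,321,.054),60,0),(f(464,403,.054),-60,0),(f(152,467,.06),120,0)):
    q=p[:2]-C;print(a,np.linalg.norm(q),(np.degrees(np.arctan2(q[1],q[0]))-a+180)%360-180)
s=get_calibration("scene")
print("scene",onz(s,249.6,162,.15),onz(s,271,176,.145))
Y=np.radians(-17)
for pos in((C[0],C[1],.138),):
  for a in(60,120,240,300,0,180):
    q=inverse_kinematics([pos[0],pos[1],pos[2]],[np.pi,0,Y+np.radians(a)+np.pi/2]);print(a,None if q is None else np.round(q,2))
```

```text
C [ 0.51848441 -0.04007986] knob [ 0.51797098 -0.04029143] cap [ 0.58660882 -0.06025569] 0.07148233795547962
yaw cap -16.217796161884287
-120 0.06980444970824139 -16.618753673794515
180 0.0693147007028546 -17.60529085749809
60 0.06998898282309259 -17.136666056229046
-60 0.07053656752985778 -16.310015479024372
120 0.06934050216450191 -18.319277985032556
scene [ 0.58376225 -0.05963753  0.15      ] [ 0.51917495 -0.04478997  0.145     ]
60 [ 0.3   0.2  -0.46 -0.   -0.91 -2.69]
120 [ 0.3   0.2  -0.46 -0.   -0.91 -1.64]
240 [ 0.3   0.2  -0.46  0.   -0.91  0.45]
300 [ 0.3   0.2  -0.46  0.   -0.91  1.5 ]
0 [ 0.3   0.2  -0.46  0.   -0.91  2.54]
180 [ 0.3   0.2  -0.46  0.   -0.91 -0.6 ]
```

```bash
cat >> h.py <<'E'
C=np.array([.5183,-.0402]);Y=np.radians(-17.0)
at=lambda a:[np.pi,0,((Y+np.radians(a)+np.pi/2)+np.pi)%(2*np.pi)-np.pi]
def st(t=""):
    s=read_state();print(t,round(s["clock"],2),np.round(s["ee_pos"],4),np.round(s["eef_rot"],3),"F",np.round(s["wrist_force"],1),"M",np.round(s["ft_torque"],2),"gap",round(s["finger_gap"],4),round(s["grasp_force"],1),"q6",round(s["qpos"][5],3));return s
E
python3 - <<'E'
from h import *
reach([*C,.26],at(240));st()
move_gripper(.06,20);cv2.imwrite("pics/w1.png",camera("wrist"))
print(move_linear([*C,.125],feed=.1,max_force=12));st("down")
move_gripper(.02,10);st("grip10")
E
```

```text
2.83 [ 0.5185 -0.0396  0.2599] [ 3.142  0.    -0.819] F [ 0.2 -0.6 -0.4] M [ 0.04 -0.01  0.01] gap 0.0873 0.0 q6 0.45
False
down 5.08 [ 0.5187 -0.0401  0.1256] [-3.141e+00 -1.000e-03 -8.200e-01] F [-1.1 -0.2 -0.4] M [ 0.04 -0.06  0.01] gap 0.06 0.0 q6 0.45
grip10 5.67 [ 0.5188 -0.0398  0.1251] [-3.141 -0.    -0.82 ] F [ 1.   3.3 -1. ] M [ 0.99 -0.53  0.02] gap 0.0298 10.0 q6 0.45
```

View pics/w1.png

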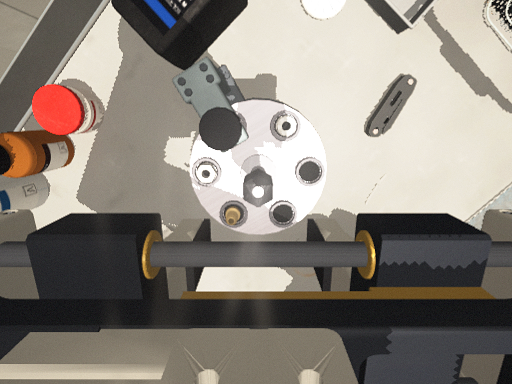

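The wrist picture shows the knob at (258,188), the cap at (220,128) and the barb at (233,213). The knob is gripped at 29.8 mm, across its flats. Next I turn it -120°.

Run:
```python
from h import *
move_gripper(.02,40)
q0=np.array(read_state()["qpos"]);s=st()
for i in range(1,13):
    q=np.array(q0);q[5]-=np.radians(10*i);movej(list(q))
    s=st(i)
    if np.linalg.norm(s["wrist_force"])>30: print("STOP");break
pause(.3);st()
cv2.imwrite("pics/t2.png",cv2.resize(camera("top")[125:245,225:325],(500,600),interpolation=cv2.INTER_CUBIC))
```

```text
5.89 [ 0.5188 -0.0398  0.1251] [-3.141 -0.    -0.82 ] F [ 2.3  4.2 -1.5] M [ 1.41 -0.84  0.03] gap 0.0293 40.0 q6 0.45
1 6.18 [ 0.5187 -0.0399  0.1251] [-3.141 -0.    -0.991] F [1.2 2.9 0.5] M [ 0.78 -0.35  0.12] gap 0.0298 40.0 q6 0.279
2 6.47 [ 0.5186 -0.0399  0.1251] [-3.141  0.    -1.163] F [-0.2  1.5  1.2] M [0.73 0.07 0.03] gap 0.0296 40.0 q6 0.107
3 6.77 [ 0.5185 -0.04    0.1251] [-3.141  0.    -1.336] F [-0.8  2.3  2.9] M [ 0.59  0.52 -0.08] gap 0.0294 40.0 q6 -0.066
4 7.06 [ 0.5183 -0.04    0.1251] [-3.141  0.    -1.511] F [-3.4  1.7  4.4] M [ 0.68  1.17 -0.15] gap 0.0298 40.0 q6 -0.24
5 7.35 [ 0.5181 -0.04    0.1251] [ 3.141  0.    -1.687] F [-4.7  1.9  5.2] M [ 0.73  1.46 -0.29] gap 0.0298 40.0 q6 -0.417
6 7.64 [ 0.518  -0.04    0.1251] [ 3.141  0.    -1.861] F [-5.4  2.6  6.4] M [ 0.85  1.67 -0.21] gap 0.0299 40.0 q6 -0.591
7 7.93 [ 0.5178 -0.0399  0.1251] [ 3.141 -0.    -2.035] F [-6.5  2.9  6. ] M [1.02 1.92 0.08] gap 0.0299 40.0 q6 -0.765
8 8.22 [ 0.5177 -0.0398  0.1251] [ 3.141 -0.    -2.21 ] F [-6.3  4.4  7.6] M [1.32 2.1  0.07] gap 0.0296 40.0 q6 -0.94
9 8.52 [ 0.5176 -0.0397  0.1251] [ 3.14  -0.    -2.385] F [-7.   5.   7.9] M [ 1.57  2.37 -0.03] gap 0.0298 40.0 q6 -1.114
10 8.81 [ 0.5175 -0.0396  0.1251] [ 3.140e+00 -1.000e-03 -2.559e+00] F [-7.8  5.4  8.5] M [ 1.85  2.47 -0.19] gap 0.0297 40.0 q6 -1.289
11 9.1 [ 0.5174 -0.0395  0.1251] [ 3.140e+00 -1.000e-03 -2.734e+00] F [-8.1  6.8  8.3] M [ 2.23  2.69 -0.32] gap 0.0299 40.0 q6 -1.464
12 9.39 [ 0.5174 -0.0393  0.1251] [ 3.140e+00 -1.000e-03 -2.908e+00] F [-9.1  7.9  9.5] M [ 2.56  2.86 -0.21] gap 0.0298 40.0 q6 -1.638
 9.69 [ 0.5174 -0.0393  0.1251] [ 3.140e+00 -1.000e-03 -2.908e+00] F [-9.8  7.7  8.7] M [ 2.6   2.85 -0.21] gap 0.0297 40.0 q6 -1.637
```

View pics/t2.png

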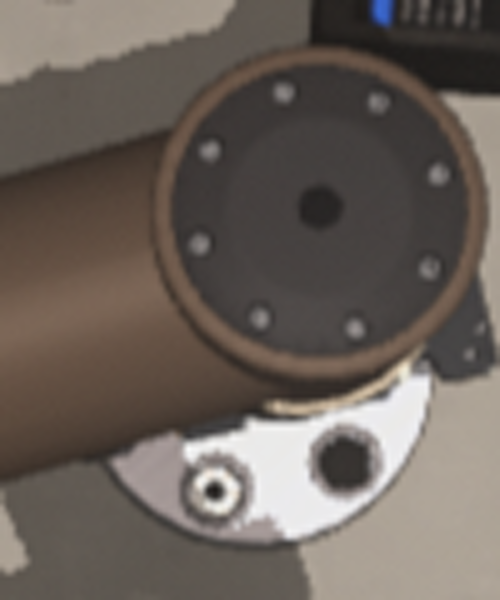

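The top picture shows a nut at (213,490) and an empty nest at (345,462), which matches a turn of -120°. I'll release, rise and check.

Run:
```python
from h import *
move_gripper(.05);pause(.3);st("rel")
s=read_state();p=s["ee_pos"]
move_linear([p[0],p[1],.25],feed=.15)
a=st("up")
cv2.imwrite("pics/w3.png",camera("wrist"))
cv2.imwrite("pics/s3.png",cv2.resize(camera("scene")[130:270,200:340],(600,600),interpolation=cv2.INTER_CUBIC))
```

```text
rel 10.64 [ 0.5188 -0.0398  0.1251] [ 3.141e+00  1.000e-03 -2.914e+00] F [-0.   0.7  0.5] M [ 0.03 -0.16 -0.02] gap 0.0502 0.0 q6 -1.644
up 11.62 [ 0.5182 -0.0399  0.249 ] [ 3.141 -0.    -2.915] F [-0.  -0.3  0.1] M [ 0.08 -0.17  0.01] gap 0.0501 0.0 q6 -1.644
```

View pics/s3.png

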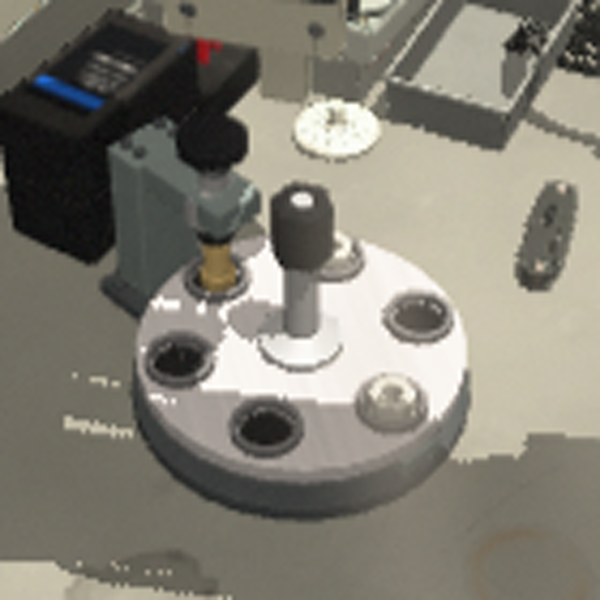

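View pics/w3.png

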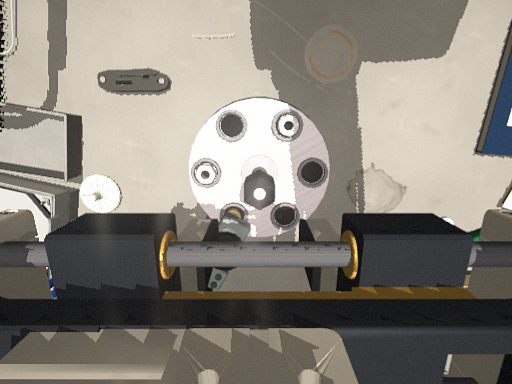

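The scene view shows the barb under the pad at (218,265), with both nuts in their nests. Now I press the cap.

Run:
```python
from h import *
P=C+.07*np.array([np.cos(Y),np.sin(Y)])+[.0004,.0002]
move_gripper(0.0,20)
move_linear([*P,.25],feed=.12);move_linear([*P,.172],feed=.08);pause(.2);st("above")
hit=move_linear([*P,.150],feed=.01,max_force=2.5);s=st(f"contact {hit}")
```

```text
above 14.74 [ 0.5859 -0.0605  0.1725] [ 3.141e+00  2.000e-03 -2.915e+00] F [ 0.5  0.3 -0.7] M [ 0.07 -0.15  0.  ] gap 0.0007 0.0 q6 -1.572
contact True 15.95 [ 0.5856 -0.0605  0.1606] [ 3.141e+00  1.000e-03 -2.914e+00] F [1.1 0.3 3.1] M [ 0.15 -0.22  0.04] gap 0.0004 1.6 q6 -1.572
```

Run:
```python
from h import *
P=C+.07*np.array([np.cos(Y),np.sin(Y)])+[.0004,.0002]
z=.149
print(move_linear([*P,.155],feed=.015,max_force=30));st("5-6mm")
print(move_linear([*P,z],feed=.015,max_force=30));pause(.4);s=st("12")
for _ in range(3):
    e=s["ee_pos"][2]-.149
    if abs(e)<.0005: break
    z-=e;move_linear([*P,z],feed=.01,max_force=30);pause(.4);s=st("adj")
cv2.imwrite("pics/s4.png",cv2.resize(camera("scene")[130:230,200:300],(600,600),interpolation=cv2.INTER_CUBIC))
```

```text
False
5-6mm 16.45 [ 0.5857 -0.0605  0.1553] [ 3.141 -0.    -2.914] F [-2.7  1.1  6.6] M [0.34 0.52 0.01] gap 0.0003 3.4 q6 -1.572
False
12 17.4 [ 0.5858 -0.0605  0.1501] [ 3.142  0.    -2.914] F [-4.5  1.9 12.6] M [0.65 1.4  0.01] gap 0.0003 6.3 q6 -1.572
adj 18.06 [ 0.5858 -0.0605  0.1491] [-3.142  0.    -2.914] F [-3.   1.7 13.6] M [ 0.75  1.51 -0.01] gap 0.0004 6.8 q6 -1.572
```

View pics/s4.png

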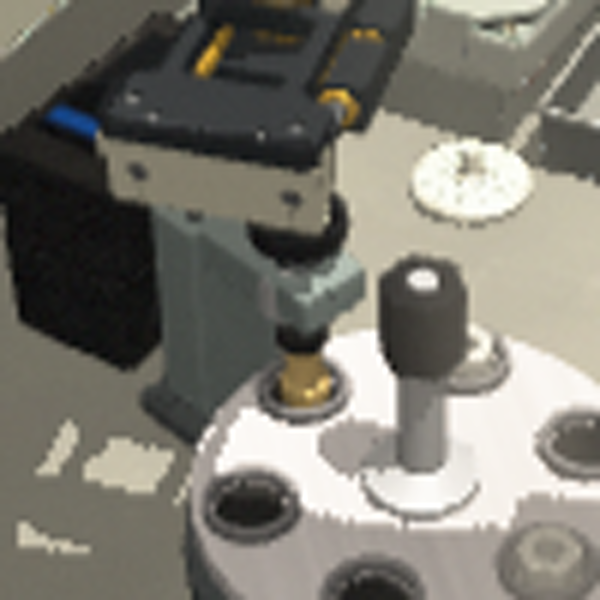

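The pad sits on the barb at (302,350). The cap is down at (298,235), close above the sleeve, and the force of 13.6 N agrees with the roughly 14 N expected at 12 mm.

```bash
python3 -c "
from h import *
st();print(job_done())"
```

```text
18.11 [ 0.5857 -0.0605  0.1491] [ 3.142  0.    -2.914] F [-5.5  2.6 13.6] M [ 0.74  1.52 -0.02] gap 0.0007 6.8 q6 -1.572
the job is handed in; nothing more can be done
None
```

I handed the job in at 18.1 s with the barb under the press and both nuts in their nests; the arm is holding the cap down about 12 mm at 13.6 N, and it touched none of the bystanders. The judge's verdict was not returned.

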